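# Move a logger cartridge from the charger to the reader

### The job

Press the logger cartridge down in the charger, the plain finned block, so that its push-push catch lets go and it pops up, then lift it out and put it into the empty bay of the reader, the block with the sloping display. Press it down gently there until the catch holds it, then let go; feel for the end of the travel and never force it, and leave the glassware, the tin and the carton where they stand.

Things in the scene. Friction and masses are not known exactly. Their poses are not given: they have to be found in the camera images.
- cartridge: grey upright block 50 (x) x 24 (y) x 70 mm (z), 0.08-0.17 kg; origin: centre of underside; lowest 10 mm taper in 3 mm a side; fits a bay either way. Starts caught in the charger, top 10 to 14 mm above the block; released, its top is 37 mm above and its 24 mm thickness can be gripped. Pressing it along takes 2 to 9 N, then force climbs 12 N a mm; keep it under 20 N between cartridge and block
- charger: fixed white block 100 (x) x 70 (y) x 85 mm high, grey cooling fins down both long sides (81 mm over the fins), round power inlet at its +x end. Origin: centre of the underside, on the bay's axis; z up. The bay is a vertical slot in the top, 54 (x) x 28 mm (y), with the cartridge in it
- reader: fixed white block 100 (x) x 70 (y) x 85 mm high with the same bay (vertical slot 54 along x, 28 along y, in the top) and, on its -x side, a low console 90 mm wide and 50 mm high with sloping black display and three keys, reaching 128 mm from the origin. Origin: centre of the block's underside, on the bay's axis; z up. Starts empty
- charger_mouth (a point): centre of the charger bay's mouth, 85 mm above the worktop. Push-push catch: the bay's sprung floor (damped spring, 4 N at the top to 7.5 N at the bottom) is 52 mm above the worktop when up, 25 to 29 mm when caught (as at the start). The end stop is 7.5 mm below the caught position; the catch switches only in the last 1.3 mm before it. Released, the floor rises by itself within 1 s
- reader_mouth (a point): centre of the reader bay's mouth, 85 mm above the worktop. Same catch; starts with its floor up, at 52 mm. Pressed to the end stop and let go it is caught; again, it is released. Caught height differs between units, floor 24 to 36 mm above the worktop, and cannot be seen: feel for the end stop, 7.5 mm below it. Caught, the cartridge's top is 9 to 21 mm above the block; if not, 37 mm
- flask: conical glass flask, 64 x 64 x 106 mm high, standing behind the work; origin at the centre of its underside; a bystander, not to be moved
- beaker: small glass beaker, 46 x 52 x 59 mm high, standing behind the work; origin at the centre of its underside; a bystander, not to be moved
- tin: flat round white tin, 54 mm across, 24 mm high, standing between the blocks and farther back; origin at the centre of its underside; a bystander, not to be moved
- filter_box: small closed carton, 45 x 62 x 30 mm high, lying at the left; origin at the centre of its underside; a bystander, not to be moved
Not all that is in view belongs to the job. Leave any orange look-alike of the charger alone.

How it is judged:
By the outcome, as a careful person would: the job done as asked, in the order asked, and still so for the second after the job is handed in, with the robot touching nothing.
It also fails if it takes over 51 s, if anything falls off the work surface, if the arm or the gripper's body presses on something with over 40 N, if the wrist force passes 120 N, or if a joint passes its speed limit or range.

### The arm

A 7-joint arm with a two-finger parallel gripper is mounted at the origin on a cart in front of the work surface, level with it; the furniture and walls round the work are solid. World frame = base frame: x ahead of the robot, y to its left, z up, the work surface at z = 0. Lengths are in m, angles in rad, forces in N, time in s.
With the tool pointing down it reaches from about 0.425 to 0.925 m from the base axis. Payload 6.8 kg.
Tool frame: the origin (TCP) lies at the very end of the fingers, on their centre line; the grasp point (between the pads) lies 19 mm behind it; z points along the fingers, y is the line along which they close (so a half turn about z gives the same grasp; the last joint's range is limited). The gripper opens to 85 mm and grips with 20 to 120 N. Pads are 22 mm wide; open, the fingers measure 114 mm over their backs; the gripper's body (76 mm by 85 mm) begins 54 mm behind the grasp point. The pads swing forward as they close: fully open they stand 13 mm farther back than shut.
Start: joints at [1.164, 0.477, 0.022, 1.555, -0.011, 1.109, -0.083], TCP at [0.199, -0.645, 0.231] pointing down, gripper open.
Joint ranges: [-2.96, 2.96], [-0.34, 2.1], [-1.41, 1.46], [0.24, 2.44], [-1.37, 4.51], [0.17, 1.92], [-2.96, 2.96]. Speed limits (rad/s): [2.39, 2.39, 3.14, 3.14, 3.14, 3.14, 3.14].

### API

Orientations are given as a rotation vector (axis times angle).
In Python, from bench import r gives the robot as it stands.
- The arm moves only by the shell command python3 -m jog 'ROWS' [FORCE]. ROWS is JSON, a list of rows, each an object of numbers: "fingers": the finger opening in m, from 0 to 0.0854; "x", "y", "z": the shift along the tool's x, y, z in m; "rx", "ry", "rz": the turn, a rotation vector about the tool's x, y, z in degrees. In form: [{"fingers": .., "x": .., "y": .., "z": .., "rx": .., "ry": .., "rz": ..}, ...]. A call has 1 to 8 rows; each row shifts and turns the commanded pose from where the row before left it, along the tool's axes as they then stand; what a row does not reach is not made up. A row lasts 1/8 s, in which the tool goes at most 62.5 mm and 10.7 degrees, less where a joint would pass 70% of its speed; a pose out of reach is approached as far as the arm can. A call is refused whole if a number of a shift passes 0.0625 or a number of a turn 10.7, either way. A call with a gripper value outside its range is refused whole. The fingers move at their own pace and stop on an object; FORCE is the grip in N (left out, the last holds). Time passes only in rows, so rows that do not move let the fingers close. It gives the time, the measured TCP pose, the force, the opening and the grip force at its end, in the units of the state.
- r.get_obs(): the state, without advancing time (a new reading comes with each control period).
- r.grab_frame(name): name is "scene" or "top" or "wrist"; returns (picture, depth): 400x640x3 uint8, red, green, blue; 400x640 float32, m along the optical axis (not along the pixel's ray), 0 where there is no reading.
- r.get_calibration(name): a dict with "mtx" (3x3 intrinsics, pixels), "extrinsics" (4x4, takes a point from camera to world coordinates). Camera axes: x right, y down, z forward; pixel columns grow to the right and rows downward; lengths in m; the calibration is good to about 2 mm. A picture is of the moment at which its call begins: read the wrist's pose just before it. get_calibration takes no time and is no camera call; for the wrist camera it gives the pose at the moment of the call.
- r.hand_in(): hands the job in; it is judged then, once.
Trained networks look in the newest picture that a camera, given by its name, has taken for a name from the list of things; names that differ only in an ending like _2 or _b are one class to them, and where a whole thing is asked for, a point or a joint stands for the part that bears it (a point fixed in the world has none). Each returns a list of dicts, best first, with "score" (0 to 1); they miss things now and then, are a little off and sometimes report something else, mostly with a low value. They report only what shows in the picture. A call takes as long as a camera call. They do not tell look-alikes from the thing itself.
- r.search_frame(target, camera): "xyz" ([x, y, z] in m, in world coordinates, good to about 4 mm: the middle of the surface that is visible of it).
- r.landmark_of(target, camera): "xyz" ([x, y, z] in m, in world coordinates, good to about 4 mm: a listed point, or the origin of a listed thing).
The state is a dict: "clock": time; "joints": joint angles; "qvel": joint speeds; "tau": joint torques, N m; "tcp_pos": TCP position; "orientation": TCP orientation; "contact_force": force on the tool from outside, world axes, zero at the start; "moment": the same for the moment, N m; "grip_width": finger opening in m; "gripper_force": force on a finger pad.
Only numpy, scipy, OpenCV 4.12 (cv2) and the standard library are available. Lean on these libraries where they do the work, as an engineer would, in place of code of your own. Each camera call takes 0.05 s, during which the arm holds its last target. There are 200 camera calls.

## Working session

There is one attempt and no reset: what is moved stays moved. The work goes in short steps, Python scripts to look and compute and a shell command to move; the robot and the scene stay as the last step left them, time stands still between calls to the robot, and variables do not carry over. Pictures are saved under pics/ and viewed, at most 10 in all, crops included, and the job is handed in when it is done.

```bash
mkdir -p pics; ls
cat > h.py <<'E'
from bench import r
import numpy as np, cv2
from scipy.spatial.transform import Rotation as R
def grab(name,fn=None):
    im,d=r.grab_frame(name)
    if fn: cv2.imwrite('pics/'+fn,im[:,:,::-1])
    c=r.get_calibration(name); K=np.array(c['mtx']);T=np.array(c['extrinsics'])
    v,u=np.mgrid[:400,:640]
    P=np.stack([(u-K[0,2])/K[0,0]*d,(v-K[1,2])/K[1,1]*d,d],-1)@T[:3,:3].T+T[:3,3]
    P[d==0]=np.nan
    return im,d,P,K,T
E
python3 - <<'E'
from h import *
np.set_printoptions(precision=4,suppress=True)
for c in ['scene','top']:
    im,d,P,K,T=grab(c,c+'1.png'); np.save(c+'P.npy',P); print(c,T[:3,3])
    for n in ['charger_mouth','reader_mouth','cartridge','charger','reader']:
        for f in (r.landmark_of,r.search_frame):
            try: print(n,f.__name__,[(np.round(x['xyz'],3).tolist(),round(x['score'],2)) for x in f(n,c)][:3])
            except Exception as e: print(n,e)
o=r.get_obs(); print(o)
E
```

```text
pics
scene [-0.8395  0.0783  0.9795]
charger_mouth call [([0.496, 0.251, 0.085], 0.82), ([0.3, 0.267, 0.083], 0.76), ([0.472, -0.314, 0.082], 0.18)]
charger_mouth call [([0.256, 0.264, 0.064], 0.8), ([0.414, -0.31, 0.041], 0.71), ([0.449, 0.242, 0.064], 0.61)]
reader_mouth call [([0.471, -0.314, 0.082], 0.76)]
reader_mouth call [([0.418, -0.309, 0.043], 0.79)]
cartridge call [([0.496, 0.253, 0.024], 0.66)]
cartridge call []
charger call [([0.294, 0.268, -0.002], 0.87), ([0.499, 0.249, -0.002], 0.82), ([0.496, 0.254, 0.02], 0.3)]
charger call [([0.253, 0.265, 0.065], 0.81), ([0.452, 0.242, 0.066], 0.74), ([0.52, 0.436, 0.025], 0.7)]
reader call [([0.468, -0.316, 0.001], 0.74), ([0.539, 0.438, -0.001], 0.59), ([0.473, -0.315, 0.083], 0.49)]
reader call []
top [0.3532 0.0506 1.0289]
charger_mouth call [([0.294, 0.267, 0.081], 0.72), ([0.494, 0.254, 0.085], 0.7)]
charger_mouth call [([0.49, 0.241, 0.083], 0.9), ([0.296, 0.264, 0.085], 0.65)]
reader_mouth call [([0.474, -0.313, 0.083], 0.81), ([0.472, -0.315, 0.001], 0.44)]
reader_mouth call [([0.44, -0.312, 0.051], 0.9), ([0.494, 0.236, 
[... 205 characters left out ...]
004], 0.72)]
charger call [([0.492, 0.236, 0.082], 0.75), ([0.296, 0.26, 0.084], 0.61)]
reader call [([0.475, -0.314, 0.004], 0.85)]
reader call [([0.44, -0.312, 0.051], 0.61)]
{'clock': 1.1, 'joints': array([ 1.1639,  0.477 ,  0.0224,  1.5554, -0.0115,  1.1093, -0.0831]), 'qvel': array([ 0.0012, -0.0006, -0.0005,  0.0006, -0.0012, -0.0017, -0.0014]), 'tau': array([  0.0004, -59.6343,   1.6068, -28.1552,   0.0125,   0.0017,
         0.    ]), 'tcp_pos': array([ 0.1987, -0.6451,  0.2313]), 'orientation': array([-3.1066, -0.4675, -0.    ]), 'contact_force': array([ 0.3479, -0.437 ,  0.7569]), 'moment': array([ 0.0258,  0.0146, -0.0544]), 'gripper_force': 0.0, 'grip_width': 0.08545752494041119}
```

View pics/scene1.png

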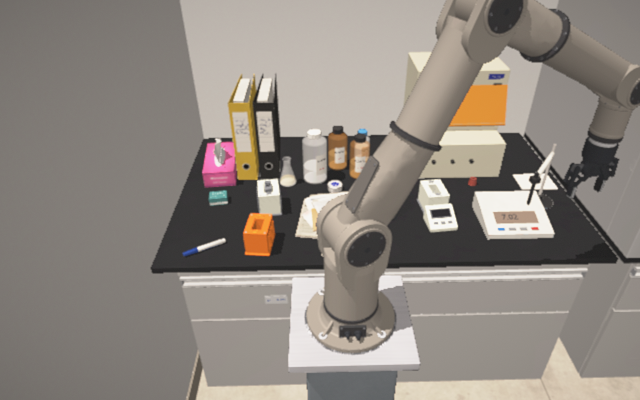

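View pics/top1.png

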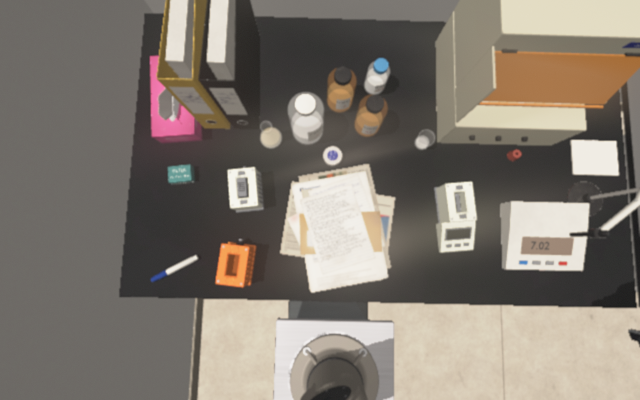

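The scene view shows the white charger at about (268,197), the orange look-alike at (259,235) and the reader at (437,205). In the top view the charger is at (242,188), the look-alike at (236,264), the reader bay at (459,200), the flask at (271,136), the beaker at (424,140), the tin at (333,156) and the carton at (180,174).

Run:
```python
from h import *
P=np.load('topP.npy')
def rect(cx,cy,lo,hi,rad=.085):
    m=(abs(P[...,0]-cx)<rad)&(abs(P[...,1]-cy)<rad)&(P[...,2]>lo)&(P[...,2]<hi)
    q=P[m]; 
    if len(q)<5: return print('few',len(q))
    b=cv2.minAreaRect((q[:,:2]*1000).astype(np.float32)); print(lo,hi,len(q),np.round(b[0],1),np.round(b[1],1),round(b[2],1),'zmed',np.median(q[:,2]).round(4))
for c in [(.497,.25),(.472,-.314)]:
    rect(*c,.078,.092); rect(*c,.093,.12); rect(*c,.04,.092)
rect(.472,-.314,.045,.062,.04)
o=r.get_obs();print(R.from_rotvec(o['orientation']).as_matrix().round(3)); print((r.get_calibration('wrist')['extrinsics']-0).round(3))
im=cv2.imread('pics/top1.png'); 
a=cv2.resize(im[150:230,200:290],None,fx=4,fy=4,interpolation=2);b=cv2.resize(im[170:260,420:500],None,fx=4,fy=4,interpolation=2)
a=cv2.copyMakeBorder(a,0,40,0,0,0);cv2.imwrite('pics/crop.png',np.hstack([a,b]))
```

```text
0.078 0.092 861 [497.3 252.2] [100.6  70.8] 7.1 zmed 0.085
0.093 0.12 175 [496.6 251.8] [49.3 24.3] 7.0 zmed 0.0959
0.04 0.092 1031 [497.3 252.1] [100.7  81.3] 7.2 zmed 0.0846
0.078 0.092 860 [ 474.4 -314.4] [100.3  72.6] 6.3 zmed 0.0848
few 0
0.04 0.092 1660 [ 456.3 -318.1] [137.2  89.7] 2.8 zmed 0.0806
0.045 0.062 197 [ 474. -305.] [78.2 53.1] 6.2 zmed 0.0526
[[ 0.956  0.294  0.   ]
 [ 0.294 -0.956  0.   ]
 [ 0.    -0.    -1.   ]]
[[ 0.294 -0.923 -0.247  0.262]
 [-0.956 -0.284 -0.076 -0.626]
 [-0.     0.258 -0.966  0.374]
 [ 0.     0.     0.     1.   ]]
```

View pics/crop.png

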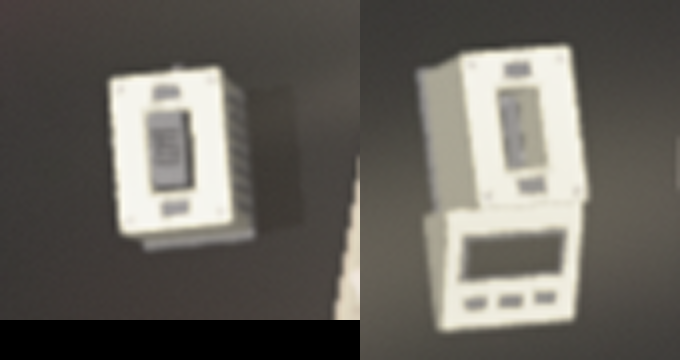

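The left crop shows the charger with the cartridge at (168,150). The right crop shows the reader's empty slot at (522,128), with its console below. I'll check the heights along the path before moving.

Run:
```python
from h import *
for c in ['top','scene']:
    P=np.load(c+'P.npy').reshape(-1,3); P=P[~np.isnan(P).any(1)&(P[:,2]<.6)]
    print(c)
    for x in np.arange(.15,.7,.05):
        row=[]
        for y in np.arange(-.8,.0,.05):
            m=(P[:,0]>=x)&(P[:,0]<x+.05)&(P[:,1]>=y)&(P[:,1]<y+.05)
            row.append(int(1000*P[m,2].max()) if m.any() else -1)
        print(round(x,2),row)
```

```text
top
0.15 [-1, -1, -1, 265, 301, -1, -1, -1, -1, -1, -1, -1, -1, 0, 2, 1]
0.2 [4, 5, 4, 5, 5, 4, 3, 4, 5, 5, 6, 5, 5, 4, 5, 20]
0.25 [4, 4, 4, 3, 4, 4, 5, 4, 5, 6, 6, 4, 6, 34, 37, 46]
0.3 [4, 3, 32, 37, 35, 34, 34, 4, 4, 16, 18, 5, 4, 43, 49, 49]
0.35 [5, 4, 44, 190, 179, 48, 47, 4, 43, 46, 45, 4, 5, 37, 46, 42]
0.4 [5, 5, 198, 193, 174, 58, 58, 4, 86, 89, 87, 5, 11, 39, 43, 43]
0.45 [4, 32, 207, 191, 63, 64, 63, 5, 86, 89, 89, 5, 14, 26, 41, 43]
0.5 [5, 31, 194, 8, 6, 4, 4, 4, 4, 89, 89, 5, 6, 16, 33, 41]
0.55 [13, 12, 13, 5, 5, 5, 4, 4, 5, 5, 5, 6, 5, 5, 25, 27]
0.6 [12, 12, 12, 4, 5, 27, 93, 93, 91, 93, 60, 61, 5, 5, 5, 26]
0.65 [13, 12, 12, 229, 236, 234, 236, 234, 236, 234, 356, 60, 5, 146, 172, 141]
scene
0.15 [2, 2, 556, 597, 558, 566, 3, 1, 2, 1, 1, 2, 0, 2, -1, -1]
0.2 [4, 347, 348, 526, 544, 3, 5, 3, 2, 4, 4, 3, 4, 2, -1, -1]
0.25 [4, 4, 19, 22, 19, 24, 23, 2, 3, 4, 3, 5, 2, 2, -1, -1]
0.3 [5, 3, 35, 37, 38, 36, 38, 4, 16, 28, 21, 3, 3, -1, -1, -1]
0.35 [4, 4, 46, 190, 185, 47, 49, 5, 44, 48, 49, 4, 5, 0, -1, -1]
0.4 [3, 4, 199, 194, 169, 57, 56, 5, 83, 88, 88, 3, 3, -1, -1, -1]
0.45 [2, 211, 230, 61, 60, 61, 64, 6, 2, 87, 88, 4, -1, -1, -1, -1]
0.5 [3, 139, 226, -1, -1, -1, 3, 4, 1, 86, 87, 2, -1, -1, -1, 27]
0.55 [12, 9, 13, 3, 4, 5, 10, 3, 3, -1, 4, -1, -1, -1, -1, 21]
0.6 [10, 12, 11, 141, 153, 156, 157, 154, 156, 124, 1, -1, -1, -1, -1, 21]
0.65 [7, 9, 9, 152, 249, 254, 251, 260, 213, 110, -1, -1, -1, 141, 172, 139]
```

```bash
python3 -m jog '[{"fingers":0.05,"x":0.027,"y":-0.044,"z":-0.01},{"x":0.027,"y":-0.044,"z":-0.01},{"x":0.027,"y":-0.044},{"x":0.027,"y":-0.044},{"x":0.051,"y":-0.012},{"x":0.051,"y":-0.012},{"x":0.051,"y":-0.012},{"x":0.051,"y":-0.012}]'; python3 -m jog '[{"x":0.051,"y":-0.012},{"rz":10},{}]'
```

```text
validation failed for argument at $[0]...
validation failed for argument at $[0]...
```

```bash
python3 -m jog '[{"fingers":0.05,"x":0.027,"y":-0.044,"z":-0.01,"rx":0,"ry":0,"rz":0},{"fingers":0.05,"x":0.027,"y":-0.044,"z":-0.01,"rx":0,"ry":0,"rz":0},{"fingers":0.05,"x":0.027,"y":-0.044,"z":0,"rx":0,"ry":0,"rz":0},{"fingers":0.05,"x":0.027,"y":-0.044,"z":0,"rx":0,"ry":0,"rz":0},{"fingers":0.05,"x":0.051,"y":-0.012,"z":0,"rx":0,"ry":0,"rz":0},{"fingers":0.05,"x":0.051,"y":-0.012,"z":0,"rx":0,"ry":0,"rz":0},{"fingers":0.05,"x":0.051,"y":-0.012,"z":0,"rx":0,"ry":0,"rz":0},{"fingers":0.05,"x":0.051,"y":-0.012,"z":0,"rx":0,"ry":0,"rz":0}]'
```

```text
clock: 2.1
tcp_pos: [0.4323, -0.3384, 0.2517]
orientation: [3.106, 0.467, 0.001]
contact_force: [1.5, -0.2, 0.6]
grip_width: 0.05
gripper_force: 0.0
```

```bash
python3 -m jog '[{"fingers":0.05,"x":0.045,"y":-0.01,"z":0.02,"rx":0,"ry":0,"rz":10},{"fingers":0.05,"x":0,"y":0,"z":0,"rx":0,"ry":0,"rz":0},{"fingers":0.05,"x":0,"y":0,"z":0,"rx":0,"ry":0,"rz":0}]'
cat >> h.py <<'E'
def rects(P,c,bands,rad=.085):
    for lo,hi in bands:
        m=(abs(P[...,0]-c[0])<rad)&(abs(P[...,1]-c[1])<rad)&(P[...,2]>lo)&(P[...,2]<hi)
        q=P[m]
        if len(q)<20: print('few',len(q)); continue
        b=cv2.minAreaRect((q[:,:2]*1000).astype(np.float32)); print((lo,hi),len(q),np.round(b[0],1),np.round(b[1],1),round(b[2],1),'z',np.median(q[:,2]).round(4))
def hole(P,c,hw=.045):
    # rectangle of the slot: cells on a 1 mm grid round c with no top-surface point
    m=(abs(P[...,2]-.085)<.006); g=np.zeros((120,120),np.uint8)
    q=P[m]; ij=np.round((q[:,:2]-c)*1000+60).astype(int); ok=((ij>=0)&(ij<120)).all(1); ij=ij[ok]; g[ij[:,0],ij[:,1]]=255
    g=cv2.morphologyEx(g,cv2.MORPH_CLOSE,np.ones((3,3)))
    n,l,s,ce=cv2.connectedComponentsWithStats(255-g)
    k=l[60,60]; pts=np.argwhere(l==k).astype(np.float32); b=cv2.minAreaRect(pts)
    print('hole',np.round(np.array(b[0])/1000-.06+c,4),np.round(b[1],1),round(b[2],1),len(pts))
E
python3 - <<'E'
from h import *
o=r.get_obs();print(o['tcp_pos'],R.from_rotvec(o['orientation']).as_matrix().round(3)[:,0])
im,d,P,K,T=grab('wrist','w1.png'); np.save('w1.npy',P)
rects(P,(.474,-.314),[(.078,.092),(.045,.06)]); hole(P,np.array([.474,-.314]))
for f in (r.landmark_of,): print(f('reader_mouth','wrist')[:2],f('reader','wrist')[:2])
E
```

```text
clock: 2.48
tcp_pos: [0.4705, -0.3168, 0.2312]
orientation: [3.135, 0.197, -0.001]
contact_force: [0.0, -0.2, 0.5]
grip_width: 0.0496
gripper_force: 0.0
[ 0.47050318 -0.3168374   0.23122862] [ 0.992  0.125 -0.001]
(0.078, 0.092) 4882 [ 472.7 -317. ] [100.4  70.2] 5.7 z 0.0856
(0.045, 0.06) 1395 [ 459.8 -318.5] [126.6  89.8] 5.7 z 0.052
hole [ 0.4733 -0.3173] [53.9 27.9] 6.2 1480
[{'xyz': [0.4741, -0.316, 0.0837], 'score': 0.66}] [{'xyz': [0.4747, -0.3126, -0.0007], 'score': 0.76}]
```

View pics/w1.png

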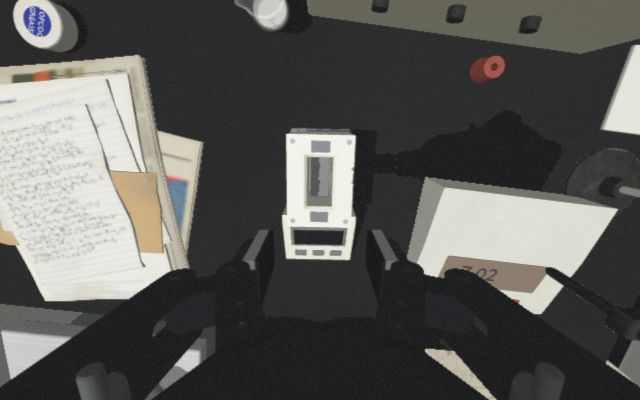

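The wrist picture shows the reader block centred at (320,180), with the empty slot at (319,181) and the console below it. Mouth at about (0.473,-0.317), yaw about 6°. Next, the charger.

```bash
python3 -m jog '[{"fingers":0.0,"x":0.01,"y":-0.056,"z":0,"rx":0,"ry":0,"rz":0},{"fingers":0.0,"x":0.01,"y":-0.056,"z":0,"rx":0,"ry":0,"rz":0},{"fingers":0.0,"x":0.01,"y":-0.056,"z":0,"rx":0,"ry":0,"rz":0},{"fingers":0.0,"x":0.01,"y":-0.056,"z":0,"rx":0,"ry":0,"rz":0},{"fingers":0.0,"x":0.01,"y":-0.056,"z":0,"rx":0,"ry":0,"rz":0},{"fingers":0.0,"x":0.01,"y":-0.056,"z":0,"rx":0,"ry":0,"rz":0},{"fingers":0.0,"x":0.01,"y":-0.056,"z":0,"rx":0,"ry":0,"rz":0},{"fingers":0.0,"x":0.01,"y":-0.056,"z":0,"rx":0,"ry":0,"rz":0}]'
python3 -m jog '[{"fingers":0.0,"x":0.01,"y":-0.056,"z":0,"rx":0,"ry":0,"rz":0},{"fingers":0.0,"x":0.01,"y":-0.056,"z":0,"rx":0,"ry":0,"rz":0},{"fingers":0.0,"x":0,"y":0,"z":0,"rx":0,"ry":0,"rz":0},{"fingers":0.0,"x":0,"y":0,"z":0,"rx":0,"ry":0,"rz":0},{"fingers":0.0,"x":0,"y":0,"z":0,"rx":0,"ry":0,"rz":0}]'
python3 - <<'E'
from h import *
o=r.get_obs();print(o['tcp_pos'],R.from_rotvec(o['orientation']).as_matrix().round(3)[:,0])
im,d,P,K,T=grab('wrist','w2.png')
c=np.array([.497,.252])
rects(P,c,[(.078,.090),(.092,.11)]);
E
```

```text
clock: 3.62
tcp_pos: [0.4952, 0.1385, 0.232]
orientation: [3.135, 0.192, 0.003]
contact_force: [1.4, 0.2, 0.9]
grip_width: -0.0001
gripper_force: 0.0
clock: 4.25
tcp_pos: [0.5015, 0.2494, 0.2314]
orientation: [3.135, 0.19, 0.001]
contact_force: [0.2, 0.6, -0.5]
grip_width: 0.0004
gripper_force: 0.0
[0.50145181 0.24938745 0.23138131] [0.993 0.121 0.   ]
(0.078, 0.09) 4611 [496.1 251. ] [100.4  70.1] 7.2 z 0.0854
(0.092, 0.11) 1073 [496.3 251.5] [49.7 23.3] 7.3 z 0.096
```

```bash
python3 -m jog '[{"fingers":0.0,"x":-0.005,"y":-0.0025,"z":0.05,"rx":0,"ry":0,"rz":0},{"fingers":0.0,"x":0,"y":0,"z":0.05,"rx":0,"ry":0,"rz":0},{"fingers":0.0,"x":0,"y":0,"z":0.022,"rx":0,"ry":0,"rz":0},{"fingers":0.0,"x":0,"y":0,"z":0,"rx":0,"ry":0,"rz":0},{"fingers":0.0,"x":0,"y":0,"z":0,"rx":0,"ry":0,"rz":0}]'
python3 -m jog '[{"fingers":0.0,"x":0,"y":0,"z":0.005,"rx":0,"ry":0,"rz":0},{"fingers":0.0,"x":0,"y":0,"z":0.005,"rx":0,"ry":0,"rz":0},{"fingers":0.0,"x":0,"y":0,"z":0.003,"rx":0,"ry":0,"rz":0},{"fingers":0.0,"x":0,"y":0,"z":0,"rx":0,"ry":0,"rz":0}]'
```

```text
clock: 4.92
tcp_pos: [0.4965, 0.2535, 0.1105]
orientation: [-3.135, -0.193, -0.003]
contact_force: [-0.5, -0.8, 0.2]
grip_width: 0.0002
gripper_force: 0.0
clock: 5.42
tcp_pos: [0.4954, 0.2535, 0.0961]
orientation: [3.135, 0.195, -0.001]
contact_force: [0.3, 1.1, 0.5]
grip_width: -0.0002
gripper_force: 0.0
```

```bash
python3 -m jog '[{"fingers":0.0,"x":0,"y":0,"z":0.002,"rx":0,"ry":0,"rz":0},{"fingers":0.0,"x":0,"y":0,"z":0.002,"rx":0,"ry":0,"rz":0},{"fingers":0.0,"x":0,"y":0,"z":0.001,"rx":0,"ry":0,"rz":0},{"fingers":0.0,"x":0,"y":0,"z":0,"rx":0,"ry":0,"rz":0}]'
python3 -m jog '[{"fingers":0.0,"x":0,"y":0,"z":0.001,"rx":0,"ry":0,"rz":0},{"fingers":0.0,"x":0,"y":0,"z":0,"rx":0,"ry":0,"rz":0}]'
```

```text
clock: 5.92
tcp_pos: [0.4958, 0.2539, 0.0919]
orientation: [-3.135, -0.195, -0.001]
contact_force: [-0.4, -0.9, 5.2]
grip_width: 0.0003
gripper_force: 2.8
clock: 6.18
tcp_pos: [0.4959, 0.2538, 0.0909]
orientation: [-3.135, -0.195, -0.001]
contact_force: [-1.6, -0.4, 5.3]
grip_width: 0.0001
gripper_force: 2.8
```

```bash
python3 -m jog '[{"fingers":0.0,"x":0,"y":0,"z":0.001,"rx":0,"ry":0,"rz":0},{"fingers":0.0,"x":0,"y":0,"z":0,"rx":0,"ry":0,"rz":0}]'
```

```text
clock: 6.42
tcp_pos: [0.4958, 0.2539, 0.0899]
orientation: [-3.135, -0.195, -0.001]
contact_force: [-0.8, -1.2, 6.6]
grip_width: -0.0001
gripper_force: 3.0
```

```bash
python3 -m jog '[{"fingers":0.0,"x":0,"y":0,"z":0.001,"rx":0,"ry":0,"rz":0},{"fingers":0.0,"x":0,"y":0,"z":0,"rx":0,"ry":0,"rz":0}]'
```

```text
clock: 6.68
tcp_pos: [0.4959, 0.2539, 0.089]
orientation: [-3.135, -0.195, -0.001]
contact_force: [-1.3, -1.0, 6.5]
grip_width: -0.0001
gripper_force: 3.1
```

```bash
python3 -m jog '[{"fingers":0.0,"x":0,"y":0,"z":0.0005,"rx":0,"ry":0,"rz":0},{"fingers":0.0,"x":0,"y":0,"z":0,"rx":0,"ry":0,"rz":0}]'; python3 -m jog '[{"fingers":0.0,"x":0,"y":0,"z":0.0005,"rx":0,"ry":0,"rz":0},{"fingers":0.0,"x":0,"y":0,"z":0,"rx":0,"ry":0,"rz":0}]'
```

```text
clock: 6.92
tcp_pos: [0.4959, 0.2539, 0.0885]
orientation: [-3.135, -0.195, -0.001]
contact_force: [-1.7, -1.3, 6.3]
grip_width: -0.0002
gripper_force: 3.2
clock: 7.18
tcp_pos: [0.4959, 0.2538, 0.088]
orientation: [-3.135, -0.195, -0.001]
contact_force: [-1.9, -1.5, 5.9]
grip_width: 0.0002
gripper_force: 3.0
```

```bash
python3 -m jog '[{"fingers":0.0,"x":0,"y":0,"z":0.0005,"rx":0,"ry":0,"rz":0},{"fingers":0.0,"x":0,"y":0,"z":0,"rx":0,"ry":0,"rz":0}]'
```

```text
clock: 7.42
tcp_pos: [0.4959, 0.2539, 0.0876]
orientation: [-3.135, -0.195, -0.002]
contact_force: [-1.2, -0.4, 7.2]
grip_width: -0.0002
gripper_force: 3.5
```

```bash
python3 -m jog '[{"fingers":0.0,"x":0,"y":0,"z":0.0005,"rx":0,"ry":0,"rz":0},{"fingers":0.0,"x":0,"y":0,"z":0,"rx":0,"ry":0,"rz":0}]'
```

```text
clock: 7.68
tcp_pos: [0.496, 0.2541, 0.0874]
orientation: [-3.135, -0.195, -0.002]
contact_force: [-2.3, -1.4, 9.7]
grip_width: 0.0002
gripper_force: 4.6
```

The force is climbing, so this is the end stop. I'll back off and open.

```bash
python3 -m jog '[{"fingers":0.0,"x":0,"y":0,"z":-0.02,"rx":0,"ry":0,"rz":0},{"fingers":0.06,"x":0,"y":0,"z":-0.05,"rx":0,"ry":0,"rz":0},{"fingers":0.06,"x":0,"y":0,"z":-0.04,"rx":0,"ry":0,"rz":0},{"fingers":0.06,"x":0,"y":0,"z":0,"rx":0,"ry":0,"rz":0},{"fingers":0.06,"x":0,"y":0,"z":0,"rx":0,"ry":0,"rz":0},{"fingers":0.06,"x":0,"y":0,"z":0,"rx":0,"ry":0,"rz":0},{"fingers":0.06,"x":0,"y":0,"z":0,"rx":0,"ry":0,"rz":0}]'
python3 - <<'E'
from h import *
o=r.get_obs();print(o['tcp_pos'],R.from_rotvec(o['orientation']).as_matrix().round(3)[:,0])
im,d,P,K,T=grab('wrist','w3.png')
c=np.array([.497,.252])
rects(P,c,[(.078,.090),(.115,.13),(.092,.112)],.04)
E
```

```text
clock: 8.55
tcp_pos: [0.495, 0.2532, 0.1952]
orientation: [3.135, 0.195, -0.003]
contact_force: [-1.0, -0.3, -0.0]
grip_width: 0.0596
gripper_force: 0.0
[0.49504109 0.2532172  0.19521426] [ 0.992  0.124 -0.002]
(0.078, 0.09) 4262 [497.  251.1] [88.1 70.7] 6.7 z 0.0855
(0.115, 0.13) 1746 [496.3 250.1] [50.4 23.4] 6.7 z 0.1225
(0.092, 0.112) 106 [520.8 253.8] [ 2.  23.2] 10.5 z 0.1034
```

View pics/w3.png

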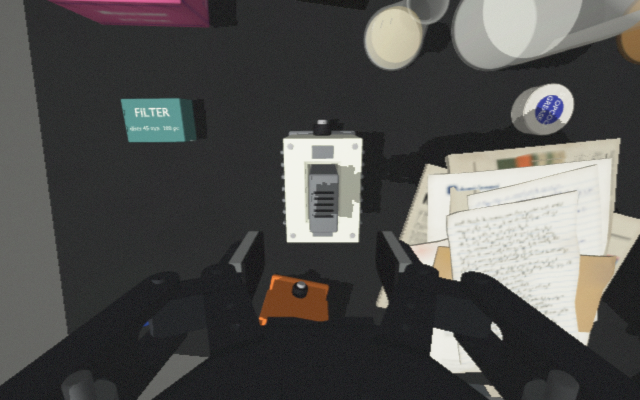

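The picture shows the cartridge popped up at (323,205), with its top at 0.1225, and the fingers straddling it. Next, the grasp.

```bash
python3 -m jog '[{"fingers":0.06,"x":0.001,"y":0.002,"z":0.05,"rx":0,"ry":0,"rz":0},{"fingers":0.06,"x":0,"y":0,"z":0.035,"rx":0,"ry":0,"rz":0},{"fingers":0.06,"x":0,"y":0,"z":0.016,"rx":0,"ry":0,"rz":0},{"fingers":0.06,"x":0,"y":0,"z":0,"rx":0,"ry":0,"rz":0},{"fingers":0.02,"x":0,"y":0,"z":0,"rx":0,"ry":0,"rz":0},{"fingers":0.015,"x":0,"y":0,"z":0,"rx":0,"ry":0,"rz":0},{"fingers":0.015,"x":0,"y":0,"z":0,"rx":0,"ry":0,"rz":0},{"fingers":0.015,"x":0,"y":0,"z":0,"rx":0,"ry":0,"rz":0}]' 40
```

```text
clock: 9.6
tcp_pos: [0.4976, 0.2521, 0.0962]
orientation: [-3.135, -0.195, -0.003]
contact_force: [2.0, -0.1, 2.6]
grip_width: 0.0227
gripper_force: 42.0
```

```bash
python3 -m jog '[{"fingers":0.015,"x":0,"y":0,"z":-0.02,"rx":0,"ry":0,"rz":0},{"fingers":0.015,"x":0,"y":0,"z":-0.04,"rx":0,"ry":0,"rz":0},{"fingers":0.015,"x":0,"y":0,"z":-0.04,"rx":0,"ry":0,"rz":0},{"fingers":0.015,"x":0,"y":0,"z":-0.03,"rx":0,"ry":0,"rz":0},{"fingers":0.015,"x":0,"y":0,"z":0,"rx":0,"ry":0,"rz":0}]'; python3 -m jog '[{"fingers":0.015,"x":-0.0093,"y":0.056,"z":0,"rx":0,"ry":0,"rz":0},{"fingers":0.015,"x":-0.0093,"y":0.056,"z":0,"rx":0,"ry":0,"rz":0},{"fingers":0.015,"x":-0.0093,"y":0.056,"z":0,"rx":0,"ry":0,"rz":0},{"fingers":0.015,"x":-0.0093,"y":0.056,"z":0,"rx":0,"ry":0,"rz":0},{"fingers":0.015,"x":-0.0093,"y":0.056,"z":0,"rx":0,"ry":0,"rz":0},{"fingers":0.015,"x":-0.0093,"y":0.056,"z":0,"rx":0,"ry":0,"rz":0},{"fingers":0.015,"x":-0.0093,"y":0.056,"z":0,"rx":0,"ry":0,"rz":0},{"fingers":0.015,"x":-0.0093,"y":0.056,"z":0,"rx":0,"ry":0,"rz":0}]'
```

```text
clock: 10.22
tcp_pos: [0.4978, 0.2524, 0.2275]
orientation: [-3.134, -0.195, -0.006]
contact_force: [0.4, 0.6, -1.2]
grip_width: 0.0233
gripper_force: 41.6
clock: 11.22
tcp_pos: [0.4772, -0.2036, 0.2238]
orientation: [-3.135, -0.195, 0.003]
contact_force: [1.4, -0.2, -0.9]
grip_width: 0.0235
gripper_force: 41.5
```

```bash
python3 -m jog '[{"fingers":0.015,"x":-0.0093,"y":0.056,"z":0,"rx":0,"ry":0,"rz":0},{"fingers":0.015,"x":-0.0093,"y":0.056,"z":0,"rx":0,"ry":0,"rz":1},{"fingers":0.015,"x":0,"y":0,"z":0,"rx":0,"ry":0,"rz":0},{"fingers":0.015,"x":0,"y":0,"z":0,"rx":0,"ry":0,"rz":0},{"fingers":0.015,"x":0,"y":0,"z":0,"rx":0,"ry":0,"rz":0}]'
python3 - <<'E'
from h import *
o=r.get_obs();print(o['tcp_pos'],R.from_rotvec(o['orientation']).as_matrix().round(3)[:,0])
im,d,P,K,T=grab('wrist','w4.png')
rects(P,(.473,-.317),[(.078,.092),(.24,.30)],.085); hole(P,np.array([.473,-.317]))
E
```

```text
clock: 11.85
tcp_pos: [0.4741, -0.3136, 0.2247]
orientation: [-3.136, -0.172, 0.001]
contact_force: [-0.1, 0.8, -1.5]
grip_width: 0.0233
gripper_force: 41.4
[ 0.47411787 -0.31356671  0.22471325] [ 0.994  0.109 -0.001]
(0.078, 0.092) 3535 [ 476.2 -316.3] [94.6 70.1] 5.9 z 0.0856
(0.24, 0.3) 22564 [ 472.9 -314.7] [ 50.2 112.7] 6.1 z 0.2813
hole [ 0.4725 -0.3175] [119. 119.] 90.0 10642
```

View pics/w4.png

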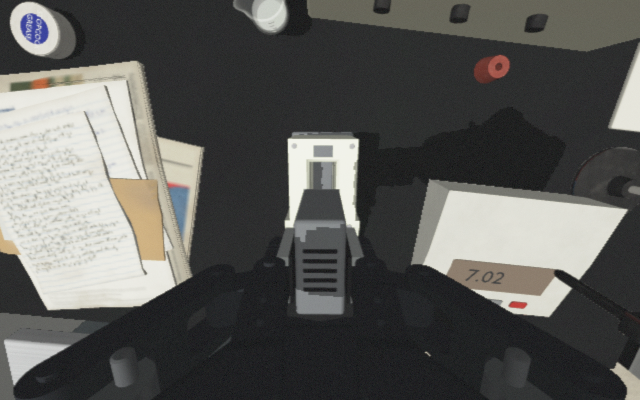

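The picture shows the cartridge held upright at (320,250), with the reader slot behind it at (322,175). I'll compare the cartridge's position in the hand with the slot.

Run:
```python
from h import *
o=r.get_obs()
im,d,P,K,T=grab('wrist')
A=R.from_euler('z',6.0,degrees=True).as_matrix()[:2,:2]  # block axes
c=np.array([.473,-.317])
Q=P.copy(); Q[...,:2]=(P[...,:2]-c)@A*1000; Q[...,2]*=1000
print('tcp',((o['tcp_pos'][:2]-c)@A*1000).round(1))
w=np.zeros((400,640),bool); w[180:320,285:355]=1
top=w&(abs(Q[...,2]-252)<5)&(abs(Q[...,0])<35)&(abs(Q[...,1])<14); q=Q[top]
print('top z',np.median(q[:,2]),len(q),'x',np.percentile(q[:,0],[.5,99.5]),'y',np.percentile(q[:,1],[.5,50,99.5]))
b=cv2.minAreaRect(q[:,:2].astype(np.float32));print(b)
f=w&(Q[...,2]>188)&(Q[...,2]<235)&(Q[...,0]>10)
for lo in range(184,250,8):
    q=Q[w&(Q[...,2]>lo)&(Q[...,2]<lo+8)&(abs(Q[...,0])<40)&(Q[...,0]>15)]
    if len(q)>5: print(lo,len(q),'x',np.median(q[:,0]).round(1),'y',np.percentile(q[:,1],[1,99]).round(1))
t=(abs(Q[...,2]-85.5)<4)&(abs(Q[...,0])<60)&(abs(Q[...,1])<45); q=Q[t]
print('block y',np.percentile(q[:,1],[.5,99.5]),'xmax',np.percentile(q[:,0],99.8))
# slot side edges on rows in front of the cartridge
for x in (14,18,22):
    q=Q[t&(abs(Q[...,0]-x)<1.5)]; y=q[:,1]; print(x,'slot y',y[y<0].max().round(1),y[y>0].min().round(1))
q=Q[t&(abs(Q[...,1])<8)&(Q[...,0]>15)]; print('slot xmax edge',q[:,0].min())
```

```text
tcp [1.6 3.1]
top z 250.82898678656628 4895 x [-24.07536021  24.84986346] y [-12.13899474   1.85944306  13.86157934]
((0.05912590026855469, 0.14821720123291016), (27.69135284423828, 50.2131233215332), 89.99052429199219)
184 36 x 24.3 y [-10.1  13.4]
192 89 x 24.7 y [-9.6 13.2]
200 132 x 24.7 y [-9.3 13.1]
208 136 x 24.7 y [-9.3 13.4]
216 173 x 24.7 y [-8.9 13.7]
224 195 x 24.7 y [-9.  13.6]
232 232 x 24.7 y [-9.1 13.9]
240 261 x 24.6 y [-8.8 13.8]
248 1140 x 20.4 y [-9.  14.1]
block y [-34.50130398  35.09807971] xmax 50.12516170537511
14 slot y -14.3 14.7
18 slot y -14.2 14.7
22 slot y -14.1 14.7
slot xmax edge 27.570958492744108
```

```bash
python3 -m jog '[{"fingers":0.015,"x":0.0005,"y":0.0017,"z":0.04,"rx":0,"ry":0,"rz":0},{"fingers":0.015,"x":0,"y":0,"z":0.03,"rx":0,"ry":0,"rz":0},{"fingers":0.015,"x":0,"y":0,"z":0.02,"rx":0,"ry":0,"rz":0},{"fingers":0.015,"x":0,"y":0,"z":0.004,"rx":0,"ry":0,"rz":0},{"fingers":0.015,"x":0,"y":0,"z":0.004,"rx":0,"ry":0,"rz":0},{"fingers":0.015,"x":0,"y":0,"z":0.003,"rx":0,"ry":0,"rz":0},{"fingers":0.015,"x":0,"y":0,"z":0,"rx":0,"ry":0,"rz":0}]'
```

```text
clock: 12.82
tcp_pos: [0.4748, -0.3173, 0.1247]
orientation: [3.137, 0.168, 0.001]
contact_force: [1.0, 0.3, -0.5]
grip_width: 0.0235
gripper_force: 41.5
```

```bash
python3 -m jog '[{"fingers":0.015,"x":0,"y":0,"z":0.003,"rx":0,"ry":0,"rz":0},{"fingers":0.015,"x":0,"y":0,"z":0.003,"rx":0,"ry":0,"rz":0},{"fingers":0.015,"x":0,"y":0,"z":0.003,"rx":0,"ry":0,"rz":0},{"fingers":0.015,"x":0,"y":0,"z":0.002,"rx":0,"ry":0,"rz":0},{"fingers":0.015,"x":0,"y":0,"z":0,"rx":0,"ry":0,"rz":0}]'
```

```text
clock: 13.45
tcp_pos: [0.4745, -0.3171, 0.1131]
orientation: [-3.137, -0.168, 0.001]
contact_force: [0.6, -0.3, -1.3]
grip_width: 0.0233
gripper_force: 41.6
```

```bash
python3 -m jog '[{"fingers":0.015,"x":0,"y":0,"z":0.004,"rx":0,"ry":0,"rz":0},{"fingers":0.015,"x":0,"y":0,"z":0.004,"rx":0,"ry":0,"rz":0},{"fingers":0.015,"x":0,"y":0,"z":0.004,"rx":0,"ry":0,"rz":0},{"fingers":0.015,"x":0,"y":0,"z":0.003,"rx":0,"ry":0,"rz":0},{"fingers":0.015,"x":0,"y":0,"z":0,"rx":0,"ry":0,"rz":0}]'
```

```text
clock: 14.08
tcp_pos: [0.4744, -0.3171, 0.098]
orientation: [-3.137, -0.168, 0.001]
contact_force: [1.1, -0.2, -0.9]
grip_width: 0.0233
gripper_force: 41.4
```

```bash
python3 -m jog '[{"fingers":0.015,"x":0,"y":0,"z":0.0015,"rx":0,"ry":0,"rz":0},{"fingers":0.015,"x":0,"y":0,"z":0.0015,"rx":0,"ry":0,"rz":0},{"fingers":0.015,"x":0,"y":0,"z":0,"rx":0,"ry":0,"rz":0}]'
```

```text
clock: 14.45
tcp_pos: [0.4748, -0.3172, 0.0956]
orientation: [3.137, 0.168, 0.0]
contact_force: [-0.2, 0.5, 2.3]
grip_width: 0.0234
gripper_force: 41.9
```

The cartridge is on the sprung floor. I'll release it, rise, shut the fingers and press from above.

```bash
python3 -m jog '[{"fingers":0.06,"x":0,"y":0,"z":0,"rx":0,"ry":0,"rz":0},{"fingers":0.06,"x":0,"y":0,"z":0,"rx":0,"ry":0,"rz":0},{"fingers":0.06,"x":0,"y":0,"z":-0.03,"rx":0,"ry":0,"rz":0},{"fingers":0.06,"x":0,"y":0,"z":-0.05,"rx":0,"ry":0,"rz":0},{"fingers":0.0,"x":0,"y":0,"z":-0.02,"rx":0,"ry":0,"rz":0},{"fingers":0.0,"x":0,"y":0,"z":0,"rx":0,"ry":0,"rz":0},{"fingers":0.0,"x":0,"y":0,"z":0,"rx":0,"ry":0,"rz":0},{"fingers":0.0,"x":0,"y":0,"z":0,"rx":0,"ry":0,"rz":0}]'
python3 - <<'E'
from h import *
o=r.get_obs();print(o['tcp_pos'],R.from_rotvec(o['orientation']).as_matrix().round(3)[:,0],o['grip_width'])
im,d,P,K,T=grab('wrist','w5.png')
rects(P,(.473,-.317),[(.078,.092),(.112,.13)],.045)
E
```

```text
clock: 15.45
tcp_pos: [0.4739, -0.3168, 0.1939]
orientation: [-3.136, -0.168, 0.003]
contact_force: [-0.2, -0.1, -0.1]
grip_width: -0.0003
gripper_force: 0.0
[ 0.47386177 -0.31676314  0.19386375] [ 0.994  0.107 -0.002] -0.0003116778401841086
(0.078, 0.092) 4770 [ 472.8 -316.5] [97.1 70.2] 5.8 z 0.0855
(0.112, 0.13) 1597 [ 473.9 -318.3] [49.3 23.9] 6.4 z 0.1225
```

```bash
python3 -m jog '[{"fingers":0.0,"x":0,"y":0.001,"z":0.04,"rx":0,"ry":0,"rz":0},{"fingers":0.0,"x":0,"y":0,"z":0.026,"rx":0,"ry":0,"rz":0},{"fingers":0.0,"x":0,"y":0,"z":0.003,"rx":0,"ry":0,"rz":0},{"fingers":0.0,"x":0,"y":0,"z":0.003,"rx":0,"ry":0,"rz":0},{"fingers":0.0,"x":0,"y":0,"z":0.003,"rx":0,"ry":0,"rz":0},{"fingers":0.0,"x":0,"y":0,"z":0.003,"rx":0,"ry":0,"rz":0},{"fingers":0.0,"x":0,"y":0,"z":0.002,"rx":0,"ry":0,"rz":0},{"fingers":0.0,"x":0,"y":0,"z":0,"rx":0,"ry":0,"rz":0}]'
python3 -m jog '[{"fingers":0.0,"x":0,"y":0,"z":0.003,"rx":0,"ry":0,"rz":0},{"fingers":0.0,"x":0,"y":0,"z":0.003,"rx":0,"ry":0,"rz":0},{"fingers":0.0,"x":0,"y":0,"z":0,"rx":0,"ry":0,"rz":0}]'
```

```text
clock: 16.5
tcp_pos: [0.4754, -0.3184, 0.1157]
orientation: [3.136, 0.168, 0.002]
contact_force: [0.3, 0.1, 3.0]
grip_width: -0.0001
gripper_force: 1.6
clock: 16.88
tcp_pos: [0.4749, -0.3181, 0.1091]
orientation: [-3.137, -0.168, -0.0]
contact_force: [0.9, -0.2, 3.0]
grip_width: 0.0003
gripper_force: 1.9
```

```bash
python3 -m jog '[{"fingers":0.0,"x":0,"y":0,"z":0.003,"rx":0,"ry":0,"rz":0},{"fingers":0.0,"x":0,"y":0,"z":0.003,"rx":0,"ry":0,"rz":0},{"fingers":0.0,"x":0,"y":0,"z":0.002,"rx":0,"ry":0,"rz":0},{"fingers":0.0,"x":0,"y":0,"z":0,"rx":0,"ry":0,"rz":0}]'
```

```text
clock: 17.38
tcp_pos: [0.4747, -0.3181, 0.1011]
orientation: [-3.137, -0.168, 0.0]
contact_force: [2.4, -0.4, 4.8]
grip_width: 0.0003
gripper_force: 2.3
```

```bash
python3 -m jog '[{"fingers":0.0,"x":0,"y":0,"z":0.001,"rx":0,"ry":0,"rz":0},{"fingers":0.0,"x":0,"y":0,"z":0,"rx":0,"ry":0,"rz":0}]'
```

```text
clock: 17.62
tcp_pos: [0.4747, -0.3181, 0.1003]
orientation: [-3.137, -0.168, -0.0]
contact_force: [2.0, -0.5, 4.6]
grip_width: 0.0002
gripper_force: 2.3
```

```bash
ok(){ python3 -c "
from bench import r;import sys;o=r.get_obs();print(o['tcp_pos'][2].round(4),o['contact_force'][2].round(1),round(o['gripper_force'],1));sys.exit(o['contact_force'][2]>7.5 or o['gripper_force']>3.4)"; }
python3 -m jog '[{"fingers":0.0,"x":0,"y":0,"z":0.0006,"rx":0,"ry":0,"rz":0},{"fingers":0.0,"x":0,"y":0,"z":0,"rx":0,"ry":0,"rz":0}]' >/dev/null; ok &&
python3 -m jog '[{"fingers":0.0,"x":0,"y":0,"z":0.0006,"rx":0,"ry":0,"rz":0},{"fingers":0.0,"x":0,"y":0,"z":0,"rx":0,"ry":0,"rz":0}]' >/dev/null && ok &&
python3 -m jog '[{"fingers":0.0,"x":0,"y":0,"z":0.0006,"rx":0,"ry":0,"rz":0},{"fingers":0.0,"x":0,"y":0,"z":0,"rx":0,"ry":0,"rz":0}]' >/dev/null && ok &&
python3 -m jog '[{"fingers":0.0,"x":0,"y":0,"z":0.0006,"rx":0,"ry":0,"rz":0},{"fingers":0.0,"x":0,"y":0,"z":0,"rx":0,"ry":0,"rz":0}]' >/dev/null && ok &&
python3 -m jog '[{"fingers":0.0,"x":0,"y":0,"z":0.0006,"rx":0,"ry":0,"rz":0},{"fingers":0.0,"x":0,"y":0,"z":0,"rx":0,"ry":0,"rz":0}]' >/dev/null && ok
```

```text
0.0997 4.7 2.4
0.0991 4.6 2.4
0.0985 5.1 2.4
0.0979 5.1 2.5
0.0973 5.1 2.5
```

```bash
ok(){ python3 -c "
from bench import r;import sys;o=r.get_obs();print(o['clock'],o['tcp_pos'][2].round(4),o['contact_force'][2].round(1),round(o['gripper_force'],1));sys.exit(o['contact_force'][2]>7.5 or o['gripper_force']>3.4)"; }
python3 -m jog '[{"fingers":0.0,"x":0,"y":0,"z":0.0006,"rx":0,"ry":0,"rz":0},{"fingers":0.0,"x":0,"y":0,"z":0,"rx":0,"ry":0,"rz":0}]' >/dev/null; ok &&
python3 -m jog '[{"fingers":0.0,"x":0,"y":0,"z":0.0006,"rx":0,"ry":0,"rz":0},{"fingers":0.0,"x":0,"y":0,"z":0,"rx":0,"ry":0,"rz":0}]' >/dev/null && ok &&
python3 -m jog '[{"fingers":0.0,"x":0,"y":0,"z":0.0006,"rx":0,"ry":0,"rz":0},{"fingers":0.0,"x":0,"y":0,"z":0,"rx":0,"ry":0,"rz":0}]' >/dev/null && ok &&
python3 -m jog '[{"fingers":0.0,"x":0,"y":0,"z":0.0006,"rx":0,"ry":0,"rz":0},{"fingers":0.0,"x":0,"y":0,"z":0,"rx":0,"ry":0,"rz":0}]' >/dev/null && ok &&
python3 -m jog '[{"fingers":0.0,"x":0,"y":0,"z":0.0006,"rx":0,"ry":0,"rz":0},{"fingers":0.0,"x":0,"y":0,"z":0,"rx":0,"ry":0,"rz":0}]' >/dev/null && ok &&
python3 -m jog '[{"fingers":0.0,"x":0,"y":0,"z":0.0006,"rx":0,"ry":0,"rz":0},{"fingers":0.0,"x":0,"y":0,"z":0,"rx":0,"ry":0,"rz":0}]' >/dev/null && ok &&
python3 -m jog '[{"fingers":0.0,"x":0,"y":0,"z":0.0006,"rx":0,"ry":0,"rz":0},{"fingers":0.0,"x":0,"y":0,"z":0,"rx":0,"ry":0,"rz":0}]' >/dev/null && ok
```

```text
19.125 0.0967 5.3 2.5
19.375 0.0962 5.6 2.6
19.625 0.0956 5.0 2.6
19.875 0.095 5.0 2.6
20.125 0.0944 4.4 2.6
20.375 0.0938 5.9 2.7
20.625 0.0932 5.9 2.7
```

```bash
ok(){ python3 -c "
from bench import r;import sys;o=r.get_obs();print(o['clock'],o['tcp_pos'][2].round(4),o['contact_force'][2].round(1),round(o['gripper_force'],1));sys.exit(o['contact_force'][2]>7.8 or o['gripper_force']>3.4)"; }
python3 -m jog '[{"fingers":0.0,"x":0,"y":0,"z":0.0006,"rx":0,"ry":0,"rz":0},{"fingers":0.0,"x":0,"y":0,"z":0,"rx":0,"ry":0,"rz":0}]' >/dev/null; ok &&
python3 -m jog '[{"fingers":0.0,"x":0,"y":0,"z":0.0006,"rx":0,"ry":0,"rz":0},{"fingers":0.0,"x":0,"y":0,"z":0,"rx":0,"ry":0,"rz":0}]' >/dev/null && ok &&
python3 -m jog '[{"fingers":0.0,"x":0,"y":0,"z":0.0006,"rx":0,"ry":0,"rz":0},{"fingers":0.0,"x":0,"y":0,"z":0,"rx":0,"ry":0,"rz":0}]' >/dev/null && ok &&
python3 -m jog '[{"fingers":0.0,"x":0,"y":0,"z":0.0006,"rx":0,"ry":0,"rz":0},{"fingers":0.0,"x":0,"y":0,"z":0,"rx":0,"ry":0,"rz":0}]' >/dev/null && ok &&
python3 -m jog '[{"fingers":0.0,"x":0,"y":0,"z":0.0006,"rx":0,"ry":0,"rz":0},{"fingers":0.0,"x":0,"y":0,"z":0,"rx":0,"ry":0,"rz":0}]' >/dev/null && ok &&
python3 -m jog '[{"fingers":0.0,"x":0,"y":0,"z":0.0006,"rx":0,"ry":0,"rz":0},{"fingers":0.0,"x":0,"y":0,"z":0,"rx":0,"ry":0,"rz":0}]' >/dev/null && ok &&
python3 -m jog '[{"fingers":0.0,"x":0,"y":0,"z":0.0006,"rx":0,"ry":0,"rz":0},{"fingers":0.0,"x":0,"y":0,"z":0,"rx":0,"ry":0,"rz":0}]' >/dev/null && ok
```

```text
20.875 0.0927 5.2 2.7
21.125 0.092 6.0 2.8
21.375 0.0915 6.1 3.0
21.625 0.091 5.8 3.1
21.875 0.0904 6.7 3.1
22.125 0.0898 4.7 3.1
22.375 0.0892 5.0 3.0
```

```bash
ok(){ python3 -c "
from bench import r;import sys;o=r.get_obs();print(o['clock'],o['tcp_pos'][2].round(4),o['contact_force'][2].round(1),round(o['gripper_force'],1));sys.exit(o['contact_force'][2]>8 or o['gripper_force']>3.6)"; }
python3 -m jog '[{"fingers":0.0,"x":0,"y":0,"z":0.0005,"rx":0,"ry":0,"rz":0},{"fingers":0.0,"x":0,"y":0,"z":0,"rx":0,"ry":0,"rz":0}]' >/dev/null; ok &&
python3 -m jog '[{"fingers":0.0,"x":0,"y":0,"z":0.0005,"rx":0,"ry":0,"rz":0},{"fingers":0.0,"x":0,"y":0,"z":0,"rx":0,"ry":0,"rz":0}]' >/dev/null && ok &&
python3 -m jog '[{"fingers":0.0,"x":0,"y":0,"z":0.0005,"rx":0,"ry":0,"rz":0},{"fingers":0.0,"x":0,"y":0,"z":0,"rx":0,"ry":0,"rz":0}]' >/dev/null && ok &&
python3 -m jog '[{"fingers":0.0,"x":0,"y":0,"z":0.0005,"rx":0,"ry":0,"rz":0},{"fingers":0.0,"x":0,"y":0,"z":0,"rx":0,"ry":0,"rz":0}]' >/dev/null && ok &&
python3 -m jog '[{"fingers":0.0,"x":0,"y":0,"z":0.0005,"rx":0,"ry":0,"rz":0},{"fingers":0.0,"x":0,"y":0,"z":0,"rx":0,"ry":0,"rz":0}]' >/dev/null && ok
```

```text
22.625 0.0887 5.6 3.2
22.875 0.0885 8.0 4.1
```

The end stop starts at about 0.0887. One small nudge more to be sure, then back off and look.

```bash
python3 -m jog '[{"fingers":0.0,"x":0,"y":0,"z":0.0003,"rx":0,"ry":0,"rz":0},{"fingers":0.0,"x":0,"y":0,"z":0,"rx":0,"ry":0,"rz":0}]'; python3 -m jog '[{"fingers":0.0,"x":0,"y":0,"z":-0.005,"rx":0,"ry":0,"rz":0},{"fingers":0.0,"x":0,"y":0,"z":-0.02,"rx":0,"ry":0,"rz":0},{"fingers":0.0,"x":0,"y":0,"z":-0.05,"rx":0,"ry":0,"rz":0},{"fingers":0.0,"x":0,"y":0,"z":-0.05,"rx":0,"ry":0,"rz":0},{"fingers":0.0,"x":0,"y":0,"z":-0.02,"rx":0,"ry":0,"rz":0},{"fingers":0.0,"x":0,"y":0,"z":0,"rx":0,"ry":0,"rz":0},{"fingers":0.0,"x":0,"y":0,"z":0,"rx":0,"ry":0,"rz":0},{"fingers":0.0,"x":0,"y":0,"z":0,"rx":0,"ry":0,"rz":0}]'
python3 - <<'E'
from h import *
im,d,P,K,T=grab('wrist','w6.png')
rects(P,(.473,-.317),[(.078,.091),(.0915,.112),(.112,.13)],.045)
grab('top','top2.png')
E
```

```text
clock: 23.12
tcp_pos: [0.4753, -0.3186, 0.0884]
orientation: [3.136, 0.167, 0.002]
contact_force: [1.0, 0.5, 9.5]
grip_width: 0.0002
gripper_force: 4.6
clock: 24.12
tcp_pos: [0.4737, -0.3176, 0.2307]
orientation: [-3.135, -0.168, 0.005]
contact_force: [0.9, 0.2, -1.1]
grip_width: 0.0002
gripper_force: 0.0
(0.078, 0.091) 4210 [ 473.1 -316.5] [96.5 70.1] 5.8 z 0.0856
(0.0915, 0.112) 1098 [ 473.9 -317.9] [49.7 23.2] 6.8 z 0.0974
few 0
```

View pics/w6.png

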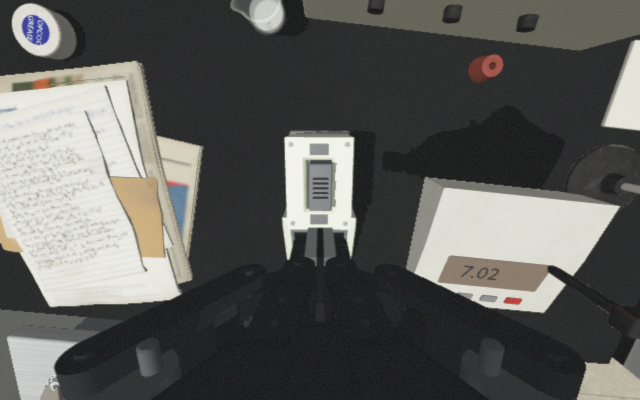

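View pics/top2.png

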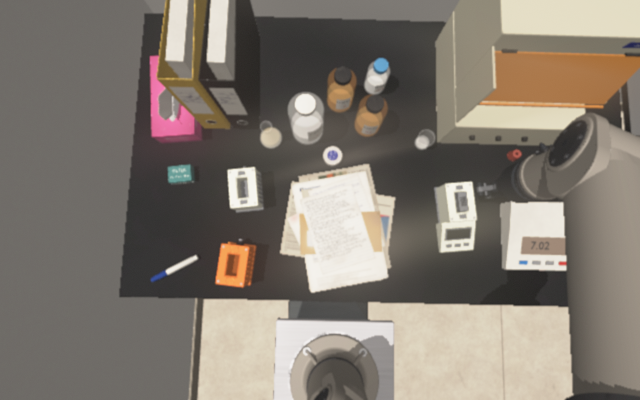

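The wrist picture shows the cartridge caught in the reader at (320,186), its top about 12 mm above the block. The top view shows the charger empty at (242,187), the bystanders unmoved and the robot clear.

```bash
python3 -c "
from bench import r
print(r.hand_in())"
```

```text
the job is handed in; nothing more can be done
None
```

The cartridge was released from the charger, moved to the reader and pressed until it caught, with its top about 12 mm above the block; no measured force passed about 10 N, the bystanders look unmoved, and I handed the job in at about 24 s.

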